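# Close a pasta keeper: fold the flap over and tuck it under the lip

## Task

Close the green dry-food keeper on the pantry counter so that it stays shut: with your fingertips push the open orange flap over and press it down over the opening, then push its black ridge towards the red lip until the flap's free edge is tucked fully home beneath the lip. The flap is springy and rises again unless it is tucked. Be gentle, touch the flap only from outside (keep off the white liner on its inner, food side), lift nothing, and leave the jar, the can and the spice jar standing where they are; finish clear of everything.

Things in the scene. Friction and masses are not known exactly. Their poses are not given: they have to be found in the camera images.
- keeper: the dry-food keeper, a green box with a white top, fixed to the counter: 130 (x) x 190 (y) x 80 mm high, origin at the centre of its underside, z up. In its frame: the hinge line runs along x at y = -60, z = 86 mm; the orange flap lies, when closed, from y = -50 to +45 mm (retracted), 90 mm wide in x and centred at x = 0, its top face at z = 88 mm; the red lip is at the +y end. Beyond the hinge (-y side) the space is clear for at least 120 mm from the hinge line.
- flap (a joint): angle of the orange flap about the hinge, rad: 0 folded down flat over the opening, 1.57 standing upright, up to 2.1 leaning back to the keeper's -y. A stiff hinge with a spring: it stays about where it starts (1.4 to 1.95), but let go near 0 it springs back up to about 0.5 unless held beneath the lip. Pressing it flat takes about 3 N at 45 mm from the hinge. Tucked and let go, it rests at about 0.05 against the underside of the lip.
- tongue (a joint): how far the orange flap plate has been slid out of its hinge along its own length, away from the hinge, m: 0 retracted (as it starts), 0.025 fully out (end stop). It stays where it is left; sliding it takes about 2 N. It must be retracted while the flap comes down (slid out by more than about 4 mm it lands on the lip instead of passing it).
- tongue_edge (a point): middle of the flap's free edge, 105 mm from the hinge line when retracted, 130 mm when fully out; the plate is 4 mm thick, this point at half thickness. Its frame: y points from the hinge towards the free edge, z out of the flap's upper (outer) face, the face that carries the ridge.
- liner: the clean white liner pad on the flap's inner (food) side, 82 x 54 x 2 mm, from 45.5 to 99.5 mm from the hinge line when retracted, moving with the flap; origin on the hinge line, when the flap is retracted, same axes as tongue_edge. Not to be touched, so the flap cannot be pinched.
- ridge (a point): middle of the crest of the black push ridge on the flap's outer face: 70 mm from the hinge line when the flap is retracted, 64 mm long across the flap, 8 mm thick, standing 8 mm above the face. Same axes as tongue_edge. With the flap folded flat, push on the ridge's side that looks to the hinge.
- hinge_line (a point): middle of the flap's hinge line; axes as the keeper's
- lip_mouth (a point): middle of the near lower edge of the flat underside of the red lip, 6 mm above the top face of the flat flap, at y = +57 mm in the keeper's frame; axes as the keeper's. From here the lip runs on 28 mm to +y; towards the hinge its mouth flares upward for 8 mm (to y = +49 mm). The lip is 114 mm wide in x, its top at z = 99 mm, the flare's at about z = 104 mm.
- jam_jar: amber glass jam jar with a white cap, 64 mm across, 95 mm tall, loose; origin at the centre of its underside. Leave it alone.
- food_can: steel food can with a red label, 68 mm across, 85 mm tall, loose; origin at the centre of its underside. Leave it alone.
- spice_jar: small clear spice jar with a green cap and yellow label, 44 mm across, 90 mm tall, loose; origin at the centre of its underside. Leave it alone.

How it is judged:
By the outcome, as a careful person would: the job done as asked, in the order asked, and still so for the second after the job is handed in, with the robot touching nothing.
It also fails if it takes over 48 s, if anything falls off the work surface, if the arm or the gripper's body presses on something with over 40 N, if the wrist force passes 120 N, or if a joint passes its speed limit or range.

## Robot

A 7-joint arm with a two-finger parallel gripper is mounted at the origin on the work surface. World frame = base frame: x ahead of the robot, y to its left, z up, the work surface at z = 0. Lengths are in m, angles in rad, forces in N, time in s.
With the tool pointing down it reaches from about 0.4 to 0.875 m from the base axis. Payload 19.3 kg.
Tool frame: the origin (TCP) lies at the very end of the fingers, on their centre line; the grasp point (between the pads) lies 19 mm behind it; z points along the fingers, y is the direction in which the jaws open and shut (so a half turn about z gives the same grasp; the last joint's range is limited). The gripper opens to 85 mm and grips with 20 to 120 N. Pads are 22 mm wide; open, the fingers measure 114 mm over their backs; the gripper's body (76 mm by 85 mm) begins 54 mm behind the grasp point. The pads swing forward as they close: fully open they stand 13 mm farther back than shut.
Start: joints at [1.101, 0.521, -0.036, 1.599, 0.021, 1.021, -0.113], TCP at [0.243, -0.576, 0.231] pointing down, gripper open.
Joint ranges: [-2.91, 2.91], [-0.3, 2.13], [-1.5, 1.42], [0.17, 2.43], [-1.26, 4.41], [0.16, 1.93], [-2.52, 2.52]. Speed limits (rad/s): [1.89, 1.89, 2.39, 2.39, 3.01, 3.01, 3.01].

## Interface

Orientations are given as [roll, pitch, yaw] about the fixed x, y, z axes, in that order (R = Rz(yaw) Ry(pitch) Rx(roll)).
In Python, from workcell import bot gives the robot as it stands.
- The arm moves only by the tool apply_moves, never from a script. Its argument "commands" is a list of rows, each an object with "travel": the shift along the tool's x, y, z in m, a list of three; "twist": the turn, a rotation vector about the tool's x, y, z in degrees, a list of three; "claw": the finger opening in m, from 0 to 0.0854. A call has 1 to 10 rows; each row is the pose to reach, as a shift and turn from the pose commanded when the call began, along the tool's axes at that moment; what a row does not reach only later rows make up. A row lasts 1/10 s, in which the tool goes at most 50 mm and 8.59 degrees, less where a joint would pass 70% of its speed; a pose out of reach is approached as far as the arm can. A call with a gripper value outside its range is refused whole. The fingers move at their own pace and stop on an object; "force" is the grip in N (left out, the last holds). Time passes only in rows, so rows that repeat a pose let the fingers close. It gives the time, the measured TCP pose, the force and the opening at its end, in the units of the state.
- bot.observe(): the state, without advancing time (a new reading comes with each control period).
- bot.grab_frame(name): name is "scene" or "top" or "wrist"; returns a dict with "frame" (384x512x3 uint8, blue, green, red), "fx", "fy", "cx", "cy" (pixels), "pose" (4x4, takes a point from camera to world coordinates); the wrist camera has in their place "tool_from_camera" (4x4, takes a point from camera to tool coordinates, whose origin is the TCP and whose axes are the flange's). Camera axes: x right, y up, looking along -z (the intrinsics and any distortion apply to the point x, -y, -z); pixel columns grow to the right and rows downward; lengths in m; the calibration is good to about 2 mm. A picture is of the moment at which its call begins: read the wrist's pose just before it. There is no depth.
- bot.job_done(): hands the job in, once; it reports no verdict.
The state is a dict: "clock": time; "qpos": joint angles; "qd": joint speeds; "joint_efforts": joint torques, N m; "position": TCP position; "tool_rot": TCP orientation; "force": force on the tool from outside, world axes, zero at the start; "moment": the same for the moment, N m; "grip_width": finger opening in m.
Only numpy, scipy, OpenCV 4.12 (cv2) and the standard library are available. Lean on these libraries where they do the work, as an engineer would, in place of code of your own. Each camera call takes 0.05 s, during which the arm holds its last target.

## Working session

There is one attempt and no reset: what is moved stays moved. The work goes in short steps, Python scripts to look and compute and a tool call to move; the robot and the scene stay as the last step left them, time stands still between calls to the robot, and variables do not carry over. Pictures are saved under pics/ and viewed, and the job is handed in when it is done.

Besides the shell and the picture viewer there is one more tool, called by a JSON object that holds its "api" and its "payload", one argument or row to a line. apply_moves: Moves the arm, as the interface text tells. Its arguments: {"type":"object","properties":{"commands":{"type":"array"},"force":{"type":"number"}},"required":["commands"]}

```bash
mkdir -p pics; ls
python3 - <<'E'
from workcell import bot
import cv2, numpy as np
s=bot.observe(); print(s)
for n in ("scene","top"):
    f=bot.grab_frame(n); cv2.imwrite(f"pics/{n}0.png",f["frame"]); print(n,{k:(v if k!='pose' else np.round(v,4).tolist()) for k,v in f.items() if k!='frame'})
    np.savez(f"{n}0.npz",**f)
E
```

```text
pics
{'clock': 0.0, 'qpos': array([ 1.10082972,  0.52201434, -0.03631445,  1.60000071,  0.02119067,
        1.02111697, -0.11279416]), 'qd': array([-0.00155748, -0.00016149,  0.00018872,  0.00029059, -0.00056402,
       -0.00018758,  0.00190123]), 'joint_efforts': array([ 7.18703286e-04, -9.27139950e+01,  1.98056437e+00, -3.69942927e+01,
        1.79323921e-02,  8.15765932e-03,  4.86713475e-05]), 'position': array([ 0.24307959, -0.57542112,  0.23072829]), 'tool_rot': array([-3.14044085e+00,  8.17400580e-05,  3.99746284e-01]), 'force': array([-0.74702976, -0.53570929, -1.0530539 ]), 'moment': array([-0.00718478, -0.00081775, -0.00837665]), 'grip_width': 0.08574862982590357}
scene {'fx': 487.5366303023296, 'fy': 487.5366303023296, 'cx': 258.56870514733913, 'cy': 194.00924583708561, 'pose': [[0.4836, -0.5468, 0.6835, 1.1914], [0.8753, 0.3035, -0.3764, -0.2152], [-0.0016, 0.7803, 0.6254, 0.6195], [0.0, 0.0, 0.0, 1.0]]}
top {'fx': 414.1693401602324, 'fy': 414.1693401602324, 'cx': 255.9514829728984, 'cy': 196.20843049254586, 'pose': [[-0.0118, 0.9982, -0.0587, 0.5555], [-0.9991, -0.0142, -0.0408, 0.0765], [-0.0415, 0.0581, 0.9974, 0.7749], [0.0, 0.0, 0.0, 1.0]]}
```

View pics/scene0.png

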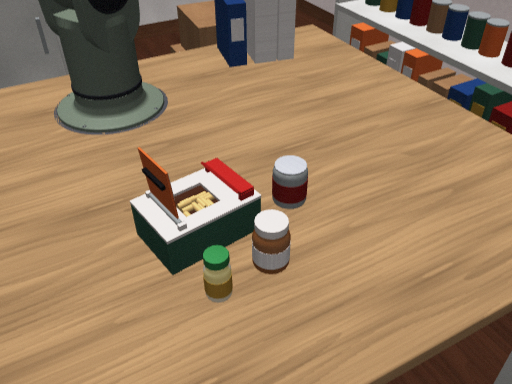

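View pics/top0.png

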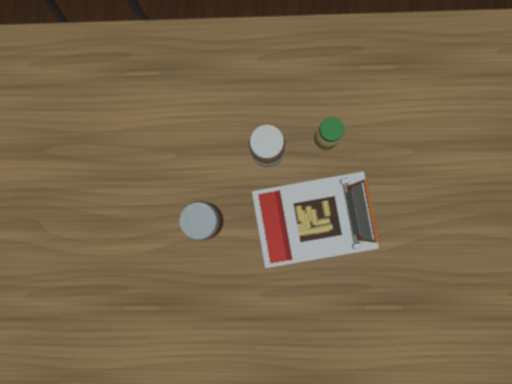

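The scene view shows the keeper with its flap upright at (157,183), the red lip at (228,178), and the jars nearby at (271,240), (290,180) and (217,272). The top view shows the keeper top with corners near (252,190), (365,173), (378,250) and (265,266). The hinge is on the right and the lip on the left.

```bash
cat > h.py <<'E'
import numpy as np, cv2
def load(n): return dict(np.load(n+".npz"))
def ray(f,u,v):
    p=f["pose"]; d=np.array([(u-f["cx"])/f["fx"],-(v-f["cy"])/f["fy"],-1.0]); return p[:3,3],p[:3,:3]@d
def onz(f,u,v,z):
    o,d=ray(f,u,v); return o+d*(z-o[2])/d[2]
def proj(f,P):
    p=f["pose"]; c=p[:3,:3].T@(np.asarray(P)-p[:3,3]); return np.array([f["cx"]+f["fx"]*c[0]/-c[2], f["cy"]-f["fy"]*c[1]/-c[2]])
E
python3 - <<'E'
from h import *
for n in("top0","scene0"):
    f=load(n); im=f["frame"]; hsv=cv2.cvtColor(im,cv2.COLOR_BGR2HSV)
    box=(slice(150,290),slice(235,400)) if n=="top0" else (slice(140,280),slice(120,270))
    g=im[box]; 
    cv2.imwrite(f"pics/{n}_crop.png",cv2.resize(g,None,fx=4.5,fy=4,interpolation=cv2.INTER_CUBIC)[:600,:800])
    H=hsv[box]
    for name,m in (("white",(H[...,1]<40)&(H[...,2]>150)),("red",((H[...,0]<5)|(H[...,0]>174))&(H[...,1]>180)&(H[...,2]>80)),("orange",(H[...,0]>=5)&(H[...,0]<14)&(H[...,1]>200)),("green",(H[...,0]>60)&(H[...,0]<95)&(H[...,1]>90))):
        m=m.astype(np.uint8); k,l,st,c=cv2.connectedComponentsWithStats(m)
        if k<2: print(n,name,"none");continue
        i=1+np.argmax(st[1:,4]); cs,_=cv2.findContours((l==i).astype(np.uint8),cv2.RETR_EXTERNAL,cv2.CHAIN_APPROX_NONE)
        h=cv2.convexHull(max(cs,key=len)); 
        r=cv2.minAreaRect(h); off=np.array([box[1].start,box[0].start])
        print(n,name,st[i,4],"rect",np.round(cv2.boxPoints(r)+off,1).tolist(),"poly",(cv2.approxPolyDP(h,2.5,True)[:,0]+off).tolist())
E
```

```text
top0 white 4073 rect [[251.3, 190.5], [365.2, 170.8], [378.5, 248.0], [264.7, 267.7]] poly [[363, 172], [377, 248], [265, 266], [253, 191]]
top0 red none
top0 orange none
top0 green none
scene0 white 3054 rect [[129.1, 199.2], [237.0, 146.7], [260.9, 195.8], [153.0, 248.3]] poly [[260, 194], [168, 241], [130, 201], [148, 190], [204, 168]]
scene0 red 786 rect [[199.4, 165.0], [209.9, 151.9], [256.2, 189.0], [245.8, 202.0]] poly [[201, 163], [217, 158], [250, 184], [253, 193], [242, 199]]
scene0 orange 447 rect [[139.0, 151.3], [158.2, 145.6], [179.4, 216.3], [160.2, 222.0]] poly [[177, 217], [150, 188], [140, 151], [167, 175]]
scene0 green 3742 rect [[132.0, 207.0], [259.0, 199.9], [262.8, 268.0], [135.8, 275.1]] poly [[259, 200], [252, 230], [224, 267], [174, 273], [138, 233], [132, 207]]
```

View pics/top0_crop.png

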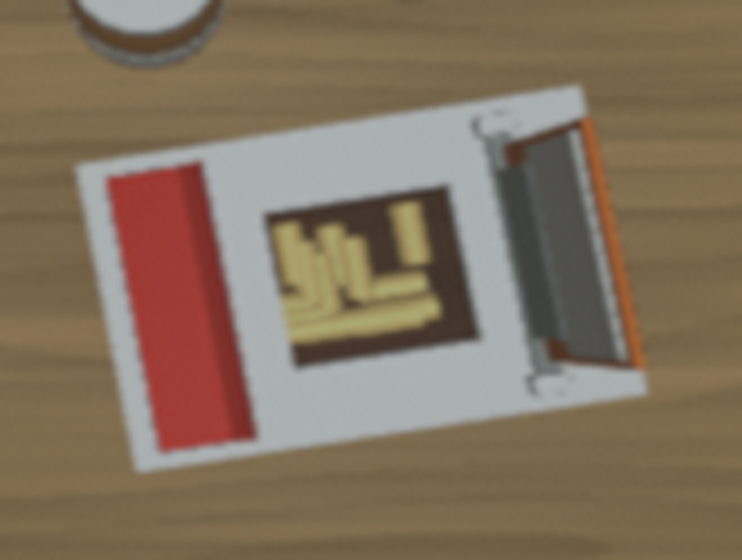

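View pics/scene0_crop.png

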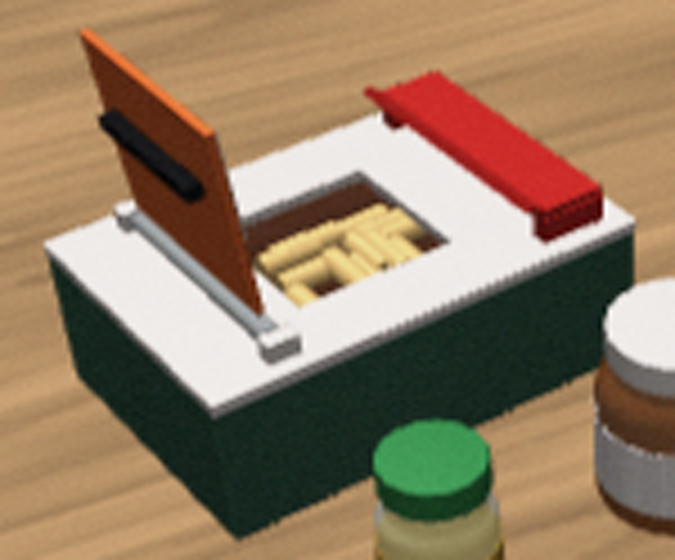

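Run:
```python
from h import *
from scipy.optimize import least_squares
t=load("top0"); s=load("scene0")
c=np.array([[365.,172.],[378,250],[265,266.5],[252.5,190.5]]) # x+hinge, x-hinge, x-lip, x+lip
P=np.array([onz(t,*q,0.08) for q in c]); print(P)
print("sides",[np.linalg.norm(P[i]-P[(i+1)%4]) for i in range(4)])
cen=P.mean(0); 
# keeper y: from hinge to lip
yv=(P[3]+P[2]-P[0]-P[1])[:2]; yaw=np.arctan2(-yv[0],yv[1]); xv=(P[0]+P[3]-P[1]-P[2])[:2]; print(cen,yaw,np.arctan2(xv[1],xv[0]))
S=[onz(s,*q,0.08) for q in ([260,195],[168.5,242],[130,201.5])]; print(S)
for q in((267,141,.095),(200,220,.085),(331,129,.09)): print(onz(t,*q))
```

```text
[[ 0.63425451 -0.07775276  0.08      ]
 [ 0.50462233 -0.09549252  0.08      ]
 [ 0.47897191  0.09124412  0.08      ]
 [ 0.6060719   0.1106369   0.08      ]]
sides [np.float64(0.13084036505811478), np.float64(0.18849009204018988), np.float64(0.1285709434067775), np.float64(0.19048602037239012)]
[0.55598016 0.00715894 0.08      ] 0.14253327753352016 0.14363922048428304
[array([0.6053989 , 0.11034699, 0.08      ]), array([ 0.63870041, -0.07316786,  0.08      ]), array([ 0.51153159, -0.09587283,  0.08      ])]
[0.68684375 0.08491856 0.095     ]
[0.55750707 0.19893029 0.085     ]
[ 0.70582681 -0.02156075  0.09      ]
```

```bash
cat >> h.py <<'E'
def fitpose(corn):  # list of (frame, uv, keeper xyz)
    from scipy.optimize import least_squares
    def res(p):
        R=np.array([[np.cos(p[2]),-np.sin(p[2])],[np.sin(p[2]),np.cos(p[2])]])
        return np.concatenate([proj(f,np.r_[p[:2]+R@np.array(k[:2]),k[2]])-uv for f,uv,k in corn])
    r=least_squares(res,[.556,.007,.145]); return r.x,r.fun.reshape(-1,2)
def tri(a,b):
    (o1,d1),(o2,d2)=a,b; d1=d1/np.linalg.norm(d1); d2=d2/np.linalg.norm(d2)
    A=np.stack([d1,-d2],1); t=np.linalg.lstsq(A,o2-o1,rcond=None)[0]
    p,q=o1+d1*t[0],o2+d2*t[1]; return (p+q)/2,np.linalg.norm(p-q)
E
python3 - <<'E'
from h import *
t=load("top0"); s=load("scene0")
def lines(f,box,corn):
    # refine: gray-threshold contour points near each edge, fitLine, intersect
    im=f["frame"]; hsv=cv2.cvtColor(im,cv2.COLOR_BGR2HSV); m=((hsv[...,1]<50)&(hsv[...,2]>125)).astype(np.uint8)
    g=cv2.GaussianBlur(im[...,0],(0,0),0.7).astype(float)
    L=[]
    for a,b in zip(corn[:-1],corn[1:]):
        a,b=np.array(a,float),np.array(b,float); d=(b-a)/np.linalg.norm(b-a); n=np.array([-d[1],d[0]]); pts=[]
        for u in np.linspace(.1,.9,60):
            q=a+u*(b-a); ks=np.arange(-4,4.01,.1); P=q+ks[:,None]*n
            v=cv2.remap(im[...,0].astype(np.float32),P[:,0].astype(np.float32)[None],P[:,1].astype(np.float32)[None],cv2.INTER_LINEAR)[0]
            gr=np.abs(np.gradient(cv2.GaussianBlur(v[None],(0,0),5)[0])); k=np.argmax(gr); pts.append(P[k])
        pts=np.array(pts,np.float32); vx,vy,x,y=cv2.fitLine(pts,cv2.DIST_HUBER,0,.01,.01).ravel(); L.append((vx,vy,x,y))
    def X(l,k):
        return np.array(l[2:])+l[0:2]*np.array(1)*np.linalg.solve(np.array([[l[0],-k[0]],[l[1],-k[1]]]),np.array([k[2]-l[2],k[3]-l[3]]))[0]
    return [X(np.array(L[i]),np.array(L[i+1])) for i in range(len(L)-1)]
ct=lines(t,None,[(365,172),(378,249),(265,266),(252.5,190.5),(365,172),(378,249)])
print(np.round(ct,2).tolist())
cs=lines(s,None,[(232,168),(260,195),(168.5,242),(130,201.5),(146,193)])
print(np.round(cs,2).tolist())
kc=[(65,-95),(-65,-95),(-65,95),(65,95)]
K=lambda i:np.array([*kc[i],80])/1000
ctk=list(zip([t]*4,ct,[K(1),K(2),K(3),K(0)]))
csk=list(zip([s]*3,cs,[K(3),K(0),K(1)]))
for c in (ctk,csk,ctk+csk):
    p,r=fitpose(c); print(p,np.round(r,2).tolist())
# flap top corners
for a,b in (((366,180),(167,173.7)),((377,241.5),(138.4,148.5))):
    P,e=tri(ray(t,*a),ray(s,*b)); c,sn=np.cos(p[2]),np.sin(p[2]); d=P-np.r_[p[:2],0]
    k=np.array([c*d[0]+sn*d[1],-sn*d[0]+c*d[1],d[2]]); print("flap corner keeper",k,e,"angle",np.arctan2(k[2]-.086,k[1]+.06), np.hypot(k[2]-.086,k[1]+.06))
E
```

```text
[[376.07, 248.65], [264.62, 267.98], [251.14, 190.7], [361.33, 171.02]]
[[261.95, 194.16], [166.27, 241.59], [128.66, 200.31]]
[0.55629215 0.01020232 0.16194055] [[0.99, -0.37], [-0.94, -0.17], [-0.89, 0.39], [0.81, 0.13]]
[0.55658052 0.00808929 0.1612585 ] [[-0.97, 0.53], [0.38, -0.19], [0.54, -0.0]]
[0.5562644  0.00935985 0.1606243 ] [[1.46, -0.27], [-0.5, -0.22], [-0.35, 0.32], [1.39, 0.2], [-0.42, 0.24], [1.03, -0.6], [1.2, -0.35]]
flap corner keeper [ 0.04415704 -0.07057321  0.18884897] 0.0030280813685649765 angle 1.6732397572151518 0.1033910242530799
flap corner keeper [-0.04381501 -0.07089331  0.18814826] 0.00011419755933711744 angle 1.6770369845022726 0.10272745973212907
```

```bash
cat >> h.py <<'E'
from scipy.spatial.transform import Rotation as Ro
import json
KP=np.array([0.5563,0.0090]); KY=0.161
def Rk(): return Ro.from_euler('z',KY).as_matrix()
def target(ky,kz,a,kx=0.):
    a=np.radians(a); R=np.array([[0,1,0],[np.cos(a),0,np.sin(a)],[np.sin(a),0,-np.cos(a)]])
    return np.r_[KP,0]+Rk()@np.array([kx,ky,kz]), Rk()@R
def rel(cp,cR,tp,tR):
    return cR.T@(tp-cp), np.degrees(Ro.from_matrix(cR.T@tR).as_rotvec())
def kee(p): return Rk().T@(np.asarray(p)-np.r_[KP,0])
def meas(s): return np.array(s["position"]),Ro.from_euler('xyz',s["tool_rot"]).as_matrix()
def show(s):
    p,R=meas(s); x=Rk().T@R; print("t",s["clock"],"keeper TCP mm",np.round(kee(p)*1000,1),"tilt",np.degrees(np.arctan2(x[2,0],x[1,0])).round(1),"yaxis",np.round(x[:,1],3),"Fk",np.round(Rk().T@s["force"],2),"w",s["grip_width"])
E
python3 - <<'E'
from h import *; from workcell import bot
s=bot.observe(); p,R=meas(s); show(s)
t=target(-.175,.20,40); print(t[0]); print([np.round(v,3) for v in rel(p,R,*t)])
E
```

```text
t 0.1 keeper TCP mm [-402.8 -526.7  230.8] tilt -0.0 yaxis [ 0.237 -0.972 -0.001] Fk [-0.35  0.35 -0.  ] w 0.0851175431014303
[ 0.58435344 -0.16373681  0.2       ]
[array([ 0.475, -0.246,  0.031]), array([ 26.525,  33.782, -73.017])]
```

{"api": "apply_moves", "payload": {
  "commands": [
    {"travel":[0.047,-0.025,0.003],"twist":[2.6,3.4,-7.3],"claw":0},
    {"travel":[0.095,-0.05,0.006],"twist":[5.3,6.8,-14.6],"claw":0},
    {"travel":[0.142,-0.074,0.009],"twist":[8.0,10.1,-21.9],"claw":0},
    {"travel":[0.19,-0.098,0.012],"twist":[10.6,13.5,-29.2],"claw":0},
    {"travel":[0.237,-0.123,0.015],"twist":[13.3,16.9,-36.5],"claw":0},
    {"travel":[0.285,-0.148,0.018],"twist":[15.9,20.3,-43.8],"claw":0},
    {"travel":[0.332,-0.172,0.021],"twist":[18.6,23.6,-51.1],"claw":0},
    {"travel":[0.38,-0.197,0.025],"twist":[21.2,27.0,-58.4],"claw":0},
    {"travel":[0.427,-0.221,0.028],"twist":[23.9,30.4,-65.7],"claw":0},
    {"travel":[0.475,-0.246,0.031],"twist":[26.5,33.8,-73.0],"claw":0}
  ]
}}

```text
clock: 1.1
position: [0.5629, -0.1908, 0.202]
tool_rot: [3.139, -0.7, 1.737]
force: [1.7, -0.7, 0.3]
grip_width: -0.0001
```

{"api": "apply_moves", "payload": {
  "commands": [
    {"travel":[0,0,0],"twist":[0,0,0],"claw":0},
    {"travel":[0,0,0],"twist":[0,0,0],"claw":0},
    {"travel":[0,0,0],"twist":[0,0,0],"claw":0}
  ]
}}

```text
clock: 1.4
position: [0.5617, -0.1927, 0.2021]
tool_rot: [-3.141, -0.696, 1.729]
force: [-0.1, -0.1, 0.9]
grip_width: 0.0
```

Run:
```python
from h import *; from workcell import bot
s=bot.observe(); show(s)
f=bot.grab_frame("wrist"); cv2.imwrite("pics/w1.png",f["frame"]); print(np.round(f["tool_from_camera"],3))
cv2.imwrite("pics/s1.png",bot.grab_frame("scene")["frame"])
```

```text
t 1.4 keeper TCP mm [ -27.  -199.9  202.1] tilt 39.9 yaxis [ 1.    -0.002 -0.   ] Fk [-0.17 -0.11  0.92] w 3.687651154706303e-05
[[-0.     0.945  0.326  0.085]
 [ 1.     0.     0.     0.   ]
 [ 0.     0.326 -0.945 -0.143]
 [ 0.     0.     0.     1.   ]]
```

View pics/w1.png

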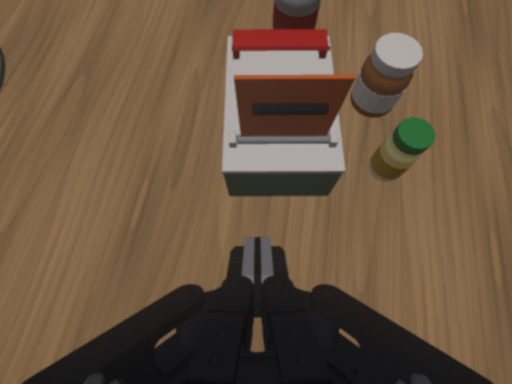

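View pics/s1.png

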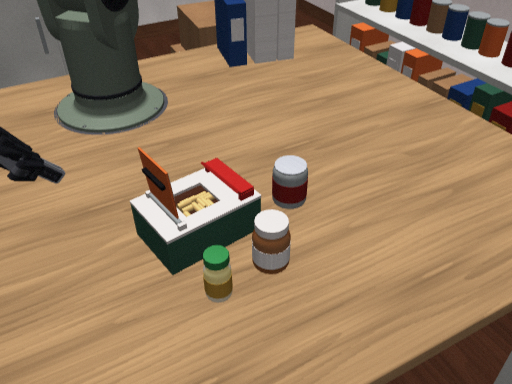

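The wrist view shows the shut fingertips at (257,240), the ridge at (290,109), the hinge bar at y≈139 and the lip at (280,40). I'll check the pose against these.

```bash
cat >> h.py <<'E'
def wristframe(f,s):
    p,R=meas(s); T=np.eye(4); T[:3,:3]=R; T[:3,3]=p
    return {**{k:f[k] for k in("fx","fy","cx","cy","frame")},"pose":T@f["tool_from_camera"]}
def flapk(r,n,th,x=0): return np.array([x,-.06+r*np.cos(th)-n*np.sin(th),.086+r*np.sin(th)+n*np.cos(th)])
def k2w(k): return np.r_[KP,0]+Rk()@np.asarray(k)
E
python3 - <<'E'
from h import *; from workcell import bot
s=bot.observe(); f=bot.grab_frame("wrist"); w=wristframe(f,s)
for n,k in (("ridge",flapk(.07,.01,1.675)),("edgeL",flapk(.105,0,1.675,-.045)),("edgeR",flapk(.105,0,1.675,.045)),("cL",[-.065,-.095,.08]),("cR",[.065,-.095,.08]),("hinge",[0,-.06,.086]),("lip fL",[-.057,.049,.104]),("lip fR",[.057,.049,.104]),("tip",None)):
    P=k2w(k) if k is not None else s["position"]
    print(n,proj(w,P).round(1))
im=cv2.resize(f["frame"][20:210,210:360],None,fx=4,fy=3); cv2.imwrite("pics/w1c.png",im)
E
```

```text
ridge [288.6 114.8]
edgeL [232.3  79.1]
edgeR [353.7  78.8]
cL [220.9 170.9]
cR [343.6 170.5]
hinge [281.7 138.9]
lip fL [230.5  48.6]
lip fR [329.1  48.4]
tip [256.9 252.6]
```

View pics/w1c.png

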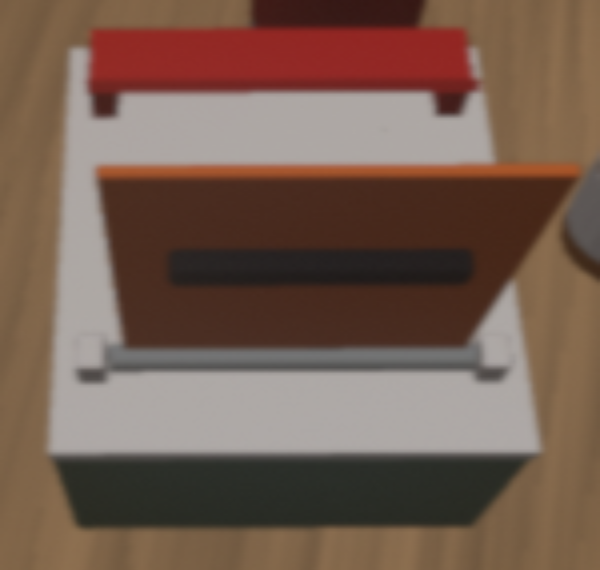

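```bash
cat >> h.py <<'E'
def fold(thd,rc=.050,adeg=None,gap=0.):
    a=.42*thd if adeg is None else adeg
    C=flapk(rc,.002+gap,np.radians(thd)); ar=np.radians(a)
    return target(C[1]-.011*np.cos(ar),C[2]-.011*np.sin(ar),a)
def rows(ts,s):
    p,R=meas(s)
    for t in ts:
        v,w=rel(p,R,*t); print(json.dumps({"travel":[round(float(x),4) for x in v],"twist":[round(float(x),1) for x in w],"claw":0}))
E
python3 - <<'E'
from h import *; from workcell import bot
s=bot.observe(); show(s)
rows([fold(96,gap=.025)],s); print(kee(fold(96,gap=.025)[0]))
E
```

```text
t 1.55 keeper TCP mm [ -27.  -200.2  202.7] tilt 39.9 yaxis [ 1.    -0.002  0.   ] Fk [ 0.49 -0.14  0.58] w 0.00010485145378157319
{"travel": [0.0273, 0.0267, 0.123], "twist": [0.1, 0.4, -0.1], "claw": 0}
[ 1.73472348e-17 -1.00465382e-01  1.25786211e-01]
```

{"api": "apply_moves", "payload": {
  "commands": [
    {"travel":[0.006,0.006,0.025],"twist":[0,0.1,0],"claw":0},
    {"travel":[0.011,0.011,0.05],"twist":[0,0.2,0],"claw":0},
    {"travel":[0.017,0.016,0.075],"twist":[0,0.3,0],"claw":0},
    {"travel":[0.022,0.022,0.1],"twist":[0.1,0.4,-0.1],"claw":0},
    {"travel":[0.027,0.027,0.123],"twist":[0.1,0.4,-0.1],"claw":0},
    {"travel":[0.027,0.027,0.123],"twist":[0.1,0.4,-0.1],"claw":0},
    {"travel":[0.027,0.027,0.123],"twist":[0.1,0.4,-0.1],"claw":0}
  ]
}}

```text
clock: 2.25
position: [0.5729, -0.0898, 0.1257]
tool_rot: [3.141, -0.704, 1.733]
force: [-1.1, -0.7, -0.1]
grip_width: 0.0
```

Run:
```python
from h import *; from workcell import bot
s=bot.observe(); show(s)
cv2.imwrite("pics/s2.png",cv2.resize(bot.grab_frame("scene")["frame"][100:290,50:300],None,fx=3,fy=3))
cv2.imwrite("pics/w2.png",bot.grab_frame("wrist")["frame"])
s=bot.observe(); show(s)
rows([fold(t) for t in (96,92,88,84,80,76,72,68)],s)
```

```text
t 2.25 keeper TCP mm [   0.5 -100.1  125.7] tilt 40.3 yaxis [1.    0.001 0.   ] Fk [-1.18 -0.5  -0.1 ] w 4.16513074868787e-06
t 2.35 keeper TCP mm [   0.7 -100.9  126. ] tilt 40.3 yaxis [1.    0.    0.001] Fk [-0.69 -0.67  0.62] w 0.00016810958864765582
{"travel": [0.0209, -0.0007, 0.0145], "twist": [0.0, 0.0, 0.1], "claw": 0}
{"travel": [0.0238, -0.0007, 0.0161], "twist": [0.0, -1.6, 0.1], "claw": 0}
{"travel": [0.0265, -0.0007, 0.0179], "twist": [0.0, -3.3, 0.1], "claw": 0}
{"travel": [0.0292, -0.0007, 0.0199], "twist": [0.0, -5.0, 0.1], "claw": 0}
{"travel": [0.0316, -0.0007, 0.0221], "twist": [0.0, -6.7, 0.1], "claw": 0}
{"travel": [0.0339, -0.0007, 0.0245], "twist": [0.0, -8.4, 0.1], "claw": 0}
{"travel": [0.036, -0.0007, 0.027], "twist": [0.0, -10.0, 0.1], "claw": 0}
{"travel": [0.0379, -0.0007, 0.0296], "twist": [0.0, -11.7, 0.1], "claw": 0}
```

View pics/s2.png

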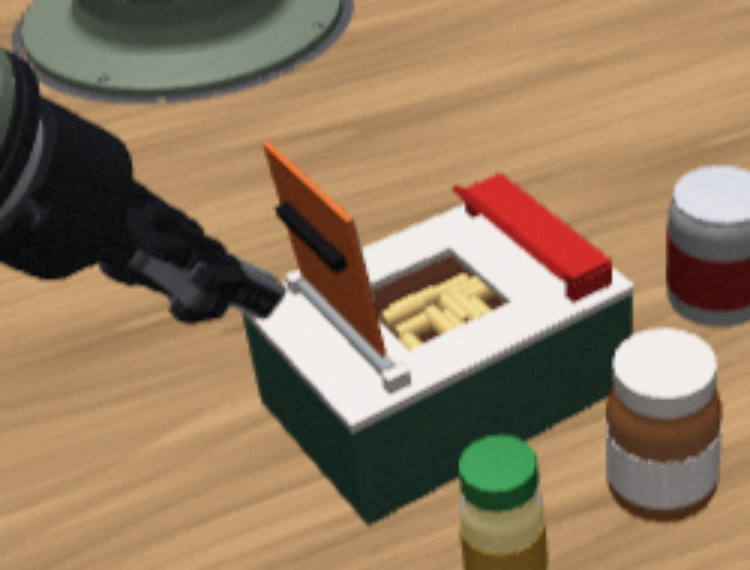

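View pics/w2.png

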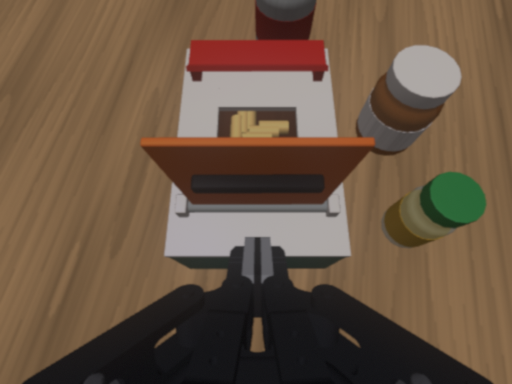

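{"api": "apply_moves", "payload": {
  "commands": [
    {"travel":[0.011,-0.001,0.008],"twist":[0,0,0],"claw":0},
    {"travel":[0.021,-0.001,0.0145],"twist":[0,0,0],"claw":0},
    {"travel":[0.024,-0.001,0.016],"twist":[0,-1.6,0],"claw":0},
    {"travel":[0.0265,-0.001,0.018],"twist":[0,-3.3,0],"claw":0},
    {"travel":[0.029,-0.001,0.02],"twist":[0,-5,0],"claw":0},
    {"travel":[0.0315,-0.001,0.022],"twist":[0,-6.7,0],"claw":0},
    {"travel":[0.034,-0.001,0.0245],"twist":[0,-8.4,0],"claw":0},
    {"travel":[0.036,-0.001,0.027],"twist":[0,-10,0],"claw":0},
    {"travel":[0.038,-0.001,0.0295],"twist":[0,-11.7,0],"claw":0}
  ]
}}

```text
clock: 3.25
position: [0.5642, -0.0416, 0.1275]
tool_rot: [3.141, -0.498, 1.734]
force: [-0.3, -2.3, -0.2]
grip_width: 0.0003
```

Run:
```python
from h import *; from workcell import bot
s=bot.observe(); show(s); print(kee(fold(68)[0]))
cv2.imwrite("pics/s3.png",cv2.resize(bot.grab_frame("scene")["frame"][100:290,50:300],None,fx=3,fy=3))
rows([fold(t) for t in (64,60,56,52,48,44,40,36,32,28)],s)
```

```text
t 3.25 keeper TCP mm [ -0.3 -51.2 127.5] tilt 28.5 yaxis [1.    0.002 0.001] Fk [-0.64 -2.24 -0.19] w 0.0003266546557234447
[-4.33680869e-17 -5.27855245e-02  1.27849539e-01]
{"travel": [0.001, 0.0003, 0.0013], "twist": [-0.0, -1.6, 0.1], "claw": 0}
{"travel": [0.003, 0.0003, 0.0038], "twist": [-0.0, -3.3, 0.1], "claw": 0}
{"travel": [0.0049, 0.0003, 0.0065], "twist": [-0.0, -5.0, 0.1], "claw": 0}
{"travel": [0.0066, 0.0003, 0.0092], "twist": [-0.0, -6.7, 0.1], "claw": 0}
{"travel": [0.008, 0.0003, 0.0121], "twist": [-0.0, -8.3, 0.1], "claw": 0}
{"travel": [0.0092, 0.0003, 0.0151], "twist": [-0.0, -10.0, 0.1], "claw": 0}
{"travel": [0.0103, 0.0003, 0.0181], "twist": [-0.0, -11.7, 0.1], "claw": 0}
{"travel": [0.011, 0.0003, 0.0212], "twist": [-0.0, -13.4, 0.1], "claw": 0}
{"travel": [0.0116, 0.0003, 0.0244], "twist": [-0.0, -15.1, 0.1], "claw": 0}
{"travel": [0.0119, 0.0003, 0.0276], "twist": [-0.0, -16.7, 0.1], "claw": 0}
```

View pics/s3.png

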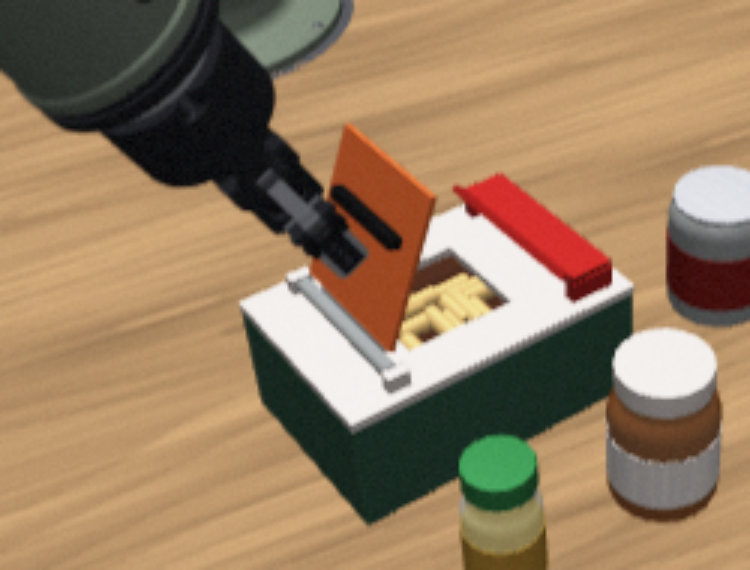

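The flap follows at about 70°, with the fingertips just below the ridge and 2 N of contact force. I'll continue.

{"api": "apply_moves", "payload": {
  "commands": [
    {"travel":[0.001,0,0.0015],"twist":[0,-1.6,0],"claw":0},
    {"travel":[0.003,0,0.004],"twist":[0,-3.3,0],"claw":0},
    {"travel":[0.005,0,0.0065],"twist":[0,-5,0],"claw":0},
    {"travel":[0.0065,0,0.009],"twist":[0,-6.7,0],"claw":0},
    {"travel":[0.008,0,0.012],"twist":[0,-8.3,0],"claw":0},
    {"travel":[0.009,0,0.015],"twist":[0,-10,0],"claw":0},
    {"travel":[0.0105,0,0.018],"twist":[0,-11.7,0],"claw":0},
    {"travel":[0.011,0,0.021],"twist":[0,-13.4,0],"claw":0},
    {"travel":[0.0115,0,0.0245],"twist":[0,-15.1,0],"claw":0},
    {"travel":[0.012,0,0.0275],"twist":[0,-16.7,0],"claw":0}
  ]
}}

```text
clock: 4.3
position: [0.5603, -0.018, 0.109]
tool_rot: [3.141, -0.206, 1.734]
force: [0.8, -2.0, 1.5]
grip_width: -0.0
```

Run:
```python
from h import *; from workcell import bot
s=bot.observe(); show(s); print(kee(fold(28)[0]))
cv2.imwrite("pics/s4.png",cv2.resize(bot.grab_frame("scene")["frame"][100:290,50:300],None,fx=3,fy=3))
rows([fold(t) for t in (24,20,16,12,9,7,5,3,2,1)],s)
```

```text
t 4.3 keeper TCP mm [ -0.4 -27.3 109. ] tilt 11.8 yaxis [1.    0.002 0.001] Fk [ 0.44 -2.14  1.46] w -4.4466103381474325e-05
[-3.81639165e-17 -2.75606726e-02  1.08997534e-01]
{"travel": [0.0007, 0.0004, 0.003], "twist": [0.0, -1.7, 0.1], "claw": 0}
{"travel": [0.0015, 0.0004, 0.0061], "twist": [0.0, -3.4, 0.1], "claw": 0}
{"travel": [0.002, 0.0004, 0.0092], "twist": [0.0, -5.1, 0.1], "claw": 0}
{"travel": [0.0023, 0.0004, 0.0124], "twist": [0.0, -6.8, 0.1], "claw": 0}
{"travel": [0.0024, 0.0004, 0.0147], "twist": [0.0, -8.0, 0.1], "claw": 0}
{"travel": [0.0024, 0.0004, 0.0163], "twist": [0.0, -8.9, 0.1], "claw": 0}
{"travel": [0.0023, 0.0004, 0.0179], "twist": [0.0, -9.7, 0.1], "claw": 0}
{"travel": [0.0022, 0.0004, 0.0195], "twist": [0.0, -10.6, 0.1], "claw": 0}
{"travel": [0.0021, 0.0004, 0.0203], "twist": [0.0, -11.0, 0.1], "claw": 0}
{"travel": [0.002, 0.0004, 0.0211], "twist": [0.0, -11.4, 0.1], "claw": 0}
```

View pics/s4.png

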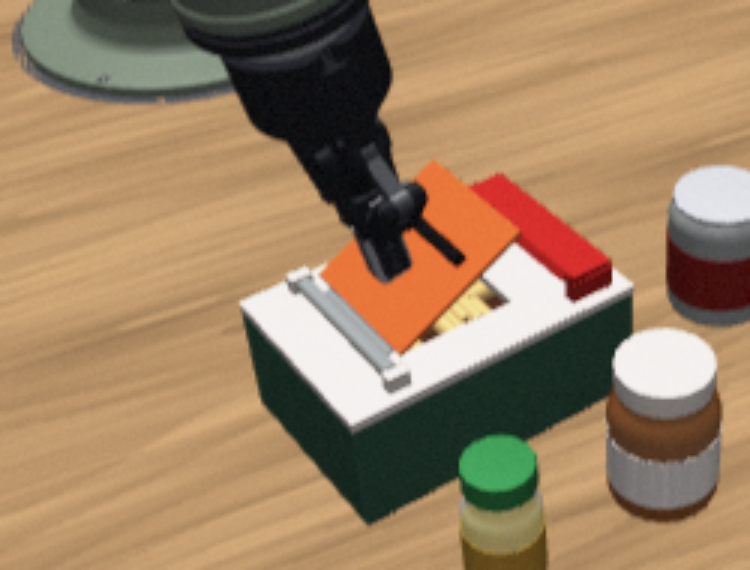

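{"api": "apply_moves", "payload": {
  "commands": [
    {"travel":[0.0005,0,0.003],"twist":[0,-1.7,0],"claw":0},
    {"travel":[0.001,0,0.006],"twist":[0,-3.4,0],"claw":0},
    {"travel":[0.0015,0,0.009],"twist":[0,-5.1,0],"claw":0},
    {"travel":[0.002,0,0.0125],"twist":[0,-7,0],"claw":0},
    {"travel":[0.002,0,0.0145],"twist":[0,-9,0],"claw":0},
    {"travel":[0.002,0,0.0165],"twist":[0,-11,0],"claw":0},
    {"travel":[0.002,0,0.018],"twist":[0,-12,0],"claw":0}
  ]
}}

```text
clock: 5.05
position: [0.5594, -0.0121, 0.092]
tool_rot: [3.141, 0.002, 1.735]
force: [1.0, 0.1, 2.5]
grip_width: 0.0004
```

Run:
```python
from h import *; from workcell import bot
s=bot.observe(); show(s)
cv2.imwrite("pics/s5.png",cv2.resize(bot.grab_frame("scene")["frame"][100:290,50:300],None,fx=3,fy=3))
cv2.imwrite("pics/w5.png",bot.grab_frame("wrist")["frame"])
s=bot.observe(); show(s)
```

```text
t 5.05 keeper TCP mm [ -0.3 -21.3  92. ] tilt -0.1 yaxis [1.    0.003 0.001] Fk [ 0.98 -0.02  2.52] w 0.0004434871612039441
t 5.15 keeper TCP mm [ -0.4 -21.2  91.9] tilt -0.1 yaxis [1.    0.003 0.   ] Fk [-0.02 -0.12  1.48] w -0.0003337151495431405
```

View pics/s5.png

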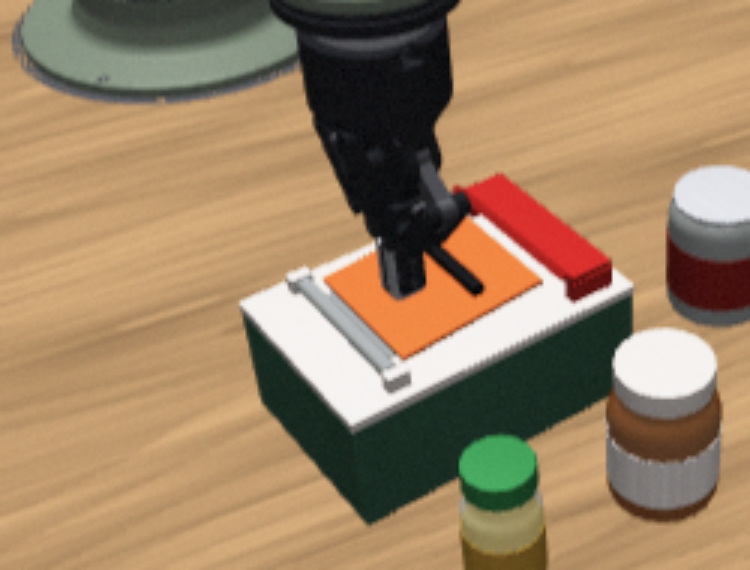

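View pics/w5.png

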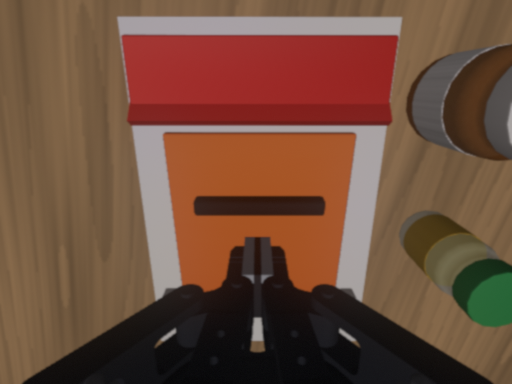

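The flap is nearly flat. Its free edge at wrist row ~133 is just short of the lip flare at row ~124, and it is still retracted. I'll press down gently.

{"api": "apply_moves", "payload": {
  "commands": [
    {"travel":[0,0,0.002],"twist":[0,0,0],"claw":0},
    {"travel":[0,0,0.004],"twist":[0,0,0],"claw":0},
    {"travel":[0,0,0.0045],"twist":[0,0,0],"claw":0},
    {"travel":[0,0,0.0045],"twist":[0,0,0],"claw":0}
  ]
}}

```text
clock: 5.55
position: [0.5596, -0.0128, 0.0877]
tool_rot: [3.141, 0.0, 1.733]
force: [-2.1, 2.4, 10.1]
grip_width: -0.0003
```

Run:
```python
from h import *; from workcell import bot
show(bot.observe())
```

```text
t 5.55 keeper TCP mm [ -0.2 -22.1  87.7] tilt -0.0 yaxis [1.    0.001 0.001] Fk [-1.69  2.73 10.13] w -0.00029788676445849225
```

{"api": "apply_moves", "payload": {
  "commands": [
    {"travel":[0.003,0,-0.0003],"twist":[0,0,0],"claw":0},
    {"travel":[0.006,0,-0.0003],"twist":[0,0,0],"claw":0},
    {"travel":[0.009,0,-0.0003],"twist":[0,0,0],"claw":0},
    {"travel":[0.012,0,-0.0003],"twist":[0,0,0],"claw":0}
  ]
}}

```text
clock: 5.95
position: [0.5578, -0.0018, 0.0878]
tool_rot: [3.141, 0.001, 1.733]
force: [-0.5, -1.5, 6.2]
grip_width: -0.0002
```

Run:
```python
from h import *; from workcell import bot
s=bot.observe(); show(s); f=bot.grab_frame("wrist"); cv2.imwrite("pics/w6.png",f["frame"]); show(bot.observe())
```

```text
t 5.95 keeper TCP mm [ -0.3 -10.9  87.8] tilt -0.1 yaxis [1.    0.001 0.001] Fk [-0.7  -1.44  6.17] w -0.00019615501200296256
t 6.0 keeper TCP mm [ -0.3 -10.3  87.8] tilt -0.0 yaxis [1.    0.001 0.001] Fk [-0.46 -0.85  5.86] w -0.00033424379088257034
```

View pics/w6.png

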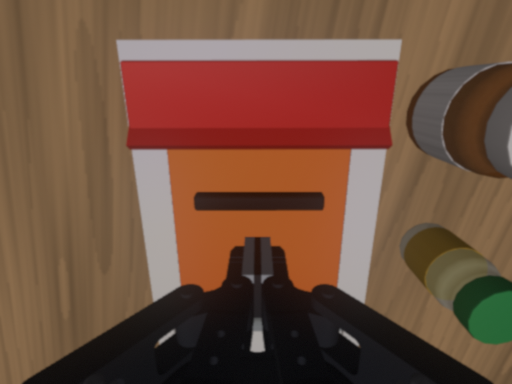

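The flap is flat and moving with the fingers by friction, and its edge is already going under the lip (row ~148). I'll continue forward.

{"api": "apply_moves", "payload": {
  "commands": [
    {"travel":[0.003,0,0],"twist":[0,0,0],"claw":0},
    {"travel":[0.006,0,0],"twist":[0,0,0],"claw":0},
    {"travel":[0.009,0,0],"twist":[0,0,0],"claw":0},
    {"travel":[0.012,0,0],"twist":[0,0,0],"claw":0},
    {"travel":[0.015,0,0],"twist":[0,0,0],"claw":0},
    {"travel":[0.018,0,0],"twist":[0,0,0],"claw":0}
  ]
}}

```text
clock: 6.6
position: [0.5547, 0.016, 0.0877]
tool_rot: [3.141, 0.001, 1.733]
force: [0.3, -3.3, 4.3]
grip_width: -0.0
```

Run:
```python
from h import *; from workcell import bot
s=bot.observe(); show(s); f=bot.grab_frame("wrist"); cv2.imwrite("pics/w7.png",f["frame"]); show(bot.observe())
```

```text
t 6.6 keeper TCP mm [-0.5  7.2 87.7] tilt -0.1 yaxis [1.    0.001 0.   ] Fk [-0.21 -3.26  4.33] w -4.118989843953685e-05
t 6.65 keeper TCP mm [-0.4  8.  87.7] tilt -0.0 yaxis [1.    0.001 0.001] Fk [ 0.34 -2.4   4.12] w -0.00019138680374641308
```

View pics/w7.png

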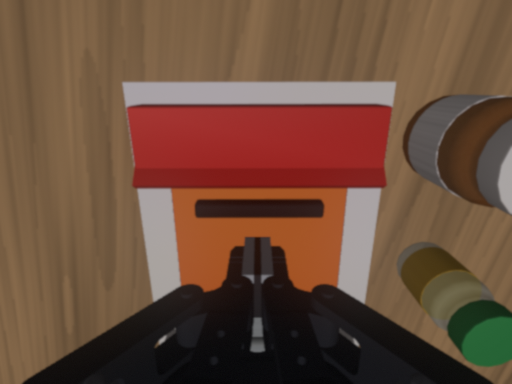

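Run:
```python
from h import *; from workcell import bot
s=bot.observe(); f=bot.grab_frame("wrist"); w=wristframe(f,s); show(s)
g=f["frame"][:,215:235].max(2).mean(1)
print([ (i,int(g[i])) for i in range(192,224,2)])
for r in (200,208.5,216): print(r,kee(onz(w,258,r,.096)).round(4))
print("lip flare edge",kee(onz(w,258,188,.104)).round(4))
```

```text
t 6.65 keeper TCP mm [-0.4  8.  87.7] tilt -0.0 yaxis [1.    0.001 0.001] Fk [ 0.34 -2.4   4.12] w -0.00019138680374641308
[(192, 166), (194, 166), (196, 166), (198, 166), (200, 142), (202, 51), (204, 45), (206, 47), (208, 50), (210, 50), (212, 49), (214, 49), (216, 48), (218, 61), (220, 153), (222, 166)]
200 [0.0001 0.0413 0.096 ]
208.5 [0.0001 0.0369 0.096 ]
216 [0.0001 0.0328 0.096 ]
lip flare edge [1.00e-04 5.02e-02 1.04e-01]
```

The ridge centre reads y≈36 mm, against an expected 35 mm when fully out, so the flap is about home. I'll bring the fingers up to the ridge and push it firmly to the stop.

{"api": "apply_moves", "payload": {
  "commands": [
    {"travel":[0.003,0,0],"twist":[0,0,0],"claw":0},
    {"travel":[0.006,0,0],"twist":[0,0,0],"claw":0},
    {"travel":[0.008,0,0],"twist":[0,0,0],"claw":0},
    {"travel":[0.01,0,0],"twist":[0,0,0],"claw":0}
  ]
}}

```text
clock: 7.1
position: [0.5529, 0.0269, 0.0877]
tool_rot: [3.141, 0.001, 1.734]
force: [-0.0, -3.2, 4.0]
grip_width: -0.0
```

```bash
cat > r.py <<'E'
from h import *; from workcell import bot
s=bot.observe(); f=bot.grab_frame("wrist"); w=wristframe(f,s); show(s)
g=f["frame"][:,215:235].max(2).mean(1)
d=[i for i in range(150,255) if g[i]<100]; print(d[0],d[-1],kee(onz(w,258,d[0]-.5,.096)).round(4),kee(onz(w,258,d[-1]+.5,.088)).round(4))
import sys; cv2.imwrite(sys.argv[1],f["frame"])
E
python3 r.py pics/w8.png
```

```text
t 7.1 keeper TCP mm [-0.5 18.2 87.7] tilt -0.0 yaxis [1.    0.002 0.   ] Fk [-0.55 -3.11  3.99] w -3.2981359983357733e-05
219 236 [-0.      0.0418  0.096 ] [0.0001 0.0275 0.088 ]
```

View pics/w8.png

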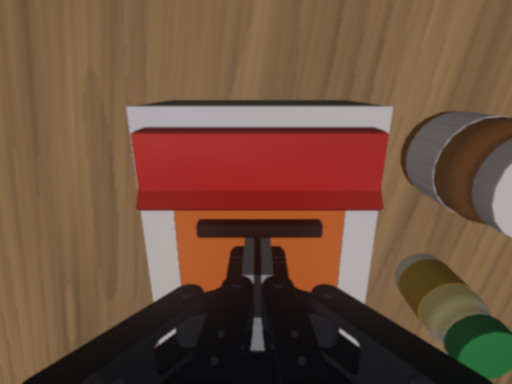

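{"api": "apply_moves", "payload": {
  "commands": [
    {"travel":[0.001,0,0],"twist":[0,0,0],"claw":0},
    {"travel":[0.002,0,0],"twist":[0,0,0],"claw":0},
    {"travel":[0.002,0,0],"twist":[0,0,0],"claw":0}
  ]
}}

```text
clock: 7.45
position: [0.5527, 0.0279, 0.0877]
tool_rot: [3.141, 0.002, 1.733]
force: [0.5, -6.6, 2.6]
grip_width: 0.0002
```

```bash
python3 r.py pics/w9.png
```

```text
t 7.45 keeper TCP mm [-0.6 19.2 87.7] tilt -0.1 yaxis [1.    0.001 0.   ] Fk [-0.6  -6.57  2.61] w 0.0001965324303456207
221 238 [-0.      0.0417  0.096 ] [0.     0.0273 0.088 ]
```

{"api": "apply_moves", "payload": {
  "commands": [
    {"travel":[0.001,0,0],"twist":[0,0,0],"claw":0},
    {"travel":[0.0015,0,0],"twist":[0,0,0],"claw":0},
    {"travel":[0.0015,0,0],"twist":[0,0,0],"claw":0}
  ]
}}

```text
clock: 7.8
position: [0.5525, 0.0281, 0.0877]
tool_rot: [3.141, 0.003, 1.732]
force: [2.7, -14.6, 3.2]
grip_width: 0.0001
```

```bash
python3 r.py pics/w10.png
```

```text
t 7.8 keeper TCP mm [-0.6 19.5 87.7] tilt -0.2 yaxis [1. 0. 0.] Fk [  0.27 -14.85   3.23] w 0.00012550378629194226
222 239 [-0.0001  0.0414  0.096 ] [-0.      0.0269  0.088 ]
```

The ridge has stayed put under 15 N, so it is at the end stop. I'll relieve the push and lift straight off.

{"api": "apply_moves", "payload": {
  "commands": [
    {"travel":[-0.0025,0,-0.002],"twist":[0,0,0],"claw":0},
    {"travel":[-0.004,0,-0.006],"twist":[0,0,0],"claw":0},
    {"travel":[-0.006,0,-0.014],"twist":[0,0,0],"claw":0},
    {"travel":[-0.01,0,-0.03],"twist":[0,0,0],"claw":0},
    {"travel":[-0.02,0,-0.06],"twist":[0,0,0],"claw":0},
    {"travel":[-0.04,0,-0.09],"twist":[0,0,0],"claw":0},
    {"travel":[-0.07,0,-0.12],"twist":[0,0,0],"claw":0},
    {"travel":[-0.1,0,-0.14],"twist":[0,0,0],"claw":0},
    {"travel":[-0.1,0,-0.14],"twist":[0,0,0],"claw":0}
  ]
}}

```text
clock: 8.75
position: [0.5698, -0.0725, 0.231]
tool_rot: [3.137, 0.003, 1.729]
force: [-0.4, 0.6, -0.1]
grip_width: 0.0001
```

Run:
```python
from h import *; from workcell import bot
s=bot.observe(); show(s); f=bot.grab_frame("wrist"); cv2.imwrite("pics/w11.png",f["frame"])
cv2.imwrite("pics/s11.png",cv2.resize(bot.grab_frame("scene")["frame"][100:290,50:300],None,fx=3,fy=3))
w=wristframe(f,s)
for n,k in (("ridge 25",[0,.035,.096]),("ridge 20",[0,.03,.096]),("hinge",[0,-.06,.086]),("flare",[0,.049,.104])): print(n,proj(w,k2w(k)).round(1))
```

```text
t 8.75 keeper TCP mm [ 2.00e-01 -8.26e+01  2.31e+02] tilt -0.2 yaxis [ 1.    -0.003  0.005] Fk [-0.25  0.69 -0.06] w 7.573676496606415e-05
ridge 25 [255.6  46.4]
ridge 20 [255.6  52.9]
hinge [256.  154.1]
flare [255.5  26. ]
```

View pics/w11.png

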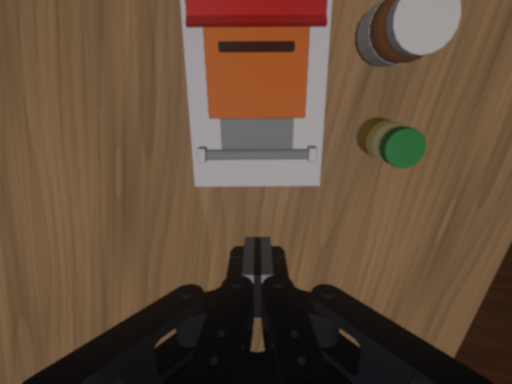

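View pics/s11.png

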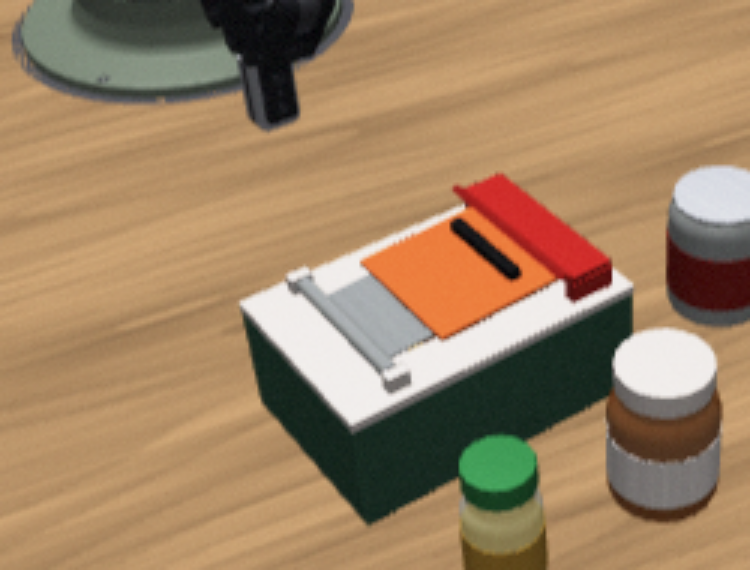

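The ridge is at row 46.5 against 46.4 predicted for fully out. The flap stays down under the lip and the jars look unmoved. I'll let it settle, check once more and hand in.

{"api": "apply_moves", "payload": {
  "commands": [
    {"travel":[0,0,0],"twist":[0,0,0],"claw":0},
    {"travel":[0,0,0],"twist":[0,0,0],"claw":0},
    {"travel":[0,0,0],"twist":[0,0,0],"claw":0},
    {"travel":[0,0,0],"twist":[0,0,0],"claw":0},
    {"travel":[0,0,0],"twist":[0,0,0],"claw":0}
  ]
}}

```text
clock: 9.35
position: [0.5685, -0.0682, 0.2277]
tool_rot: [3.141, 0.001, 1.734]
force: [-0.4, -0.0, 0.4]
grip_width: -0.0001
```

Run:
```python
from h import *; from workcell import bot
a=load("scene0")["frame"]; b=bot.grab_frame("scene")["frame"]
for n,(y0,y1,x0,x1) in {"jam":(208,275,248,296),"can":(150,212,268,312),"spice":(242,302,200,235)}.items():
    print(n,cv2.phaseCorrelate(a[y0:y1,x0:x1].mean(2).astype(np.float32),b[y0:y1,x0:x1].mean(2).astype(np.float32)))
f=bot.grab_frame("wrist"); g=f["frame"][:,230:280].max(2).mean(1); d=[i for i in range(32,80) if g[i]<100]; print("ridge rows",d[0],d[-1])
show(bot.observe()); print(bot.job_done())
```

```text
jam ((-0.05750576204104618, 0.0010043057391513344), 0.9934291112478133)
can ((0.5281490800265267, -0.021269738861910525), 0.9828214611858129)
spice ((-0.02462021358856248, 0.03883898286621701), 0.9536784885106263)
ridge rows 48 57
t 9.45 keeper TCP mm [ -0.3 -78.3 227.7] tilt -0.0 yaxis [1.    0.002 0.   ] Fk [ 0.2  -0.45  0.29] w -0.0002959082545656748
the job is handed in; nothing more can be done
None
```

The keeper is closed and handed in after about 9.5 s. I folded the flap from its outer side with the shut fingertips and pressed it flat, peaking at about 10 N. I then slid it under the red lip and pushed the black ridge against its end stop at about 15 N, where it no longer moved. Finally I lifted clear.

**Last checks:**
- **Tuck:** right after I let go, the flap lay flat and tucked, with the ridge at image row 46.5 against 46.4 predicted for 25 mm out. A later reading, about 0.6 s after, gave rows 48 to 57, but the arm had drifted about 5 mm and I did not re-project it. My ridge positions during the push read 1–2 mm past the nominal end stop, about the calibration error.
- **Friction slide:** most of the slide came from fingertip friction on the flat flap before the fingers reached the ridge. The ridge push only confirmed it was at the stop.
- **Jars and can:** the jam jar and spice jar showed no shift. The can read a 0.5 pixel shift, although the fingers and gripper stayed well away from it. I put this down to image noise or a shadow.
- **Arm:** it was clear of everything, with residual force under 0.6 N.

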